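Shift the gas selector into its third slot

TASK

With the fingertips, push the gas selector's lever along the left lane to the crossbar, across to the right lane, and forward until it is fully home in the third slot (right forward). Do not let it go down into the fourth slot (right rear), do not force it or pull its knob up, and leave everything else on the selector and the bench where it is.

Things in the scene. Friction and masses are not known exactly. Their poses are not given: they have to be found in the camera images.
- selector: the gas selector: white box fixed to the bench, 260 (x) x 250 (y) x 90 mm high. Origin: centre of its underside; x axis forward (away from the robot at yaw 0), y left, z up. In the middle of its top a steel plate with an H-shaped cut-out, the gate, through which a round lever 10 mm thick stands up. Slots: first = left forward, second = left rear, third = right forward, fourth = right rear.
- gate: the steel gate plate, 140 x 120 mm, its top 91 mm above the bench; origin and axes as the selector's. The H: lanes along x at y = +18 mm (left) and y = -18 mm (right), 14 mm wide, ending at x = +-31 mm, joined at x = 0 by a crossbar 18 mm wide. Beyond the slot ends one to four small dark dots give the slot's number.
- pivot (a point): the point about which the lever tilts both ways, inside the box on its centre line, 17 mm above the bench; knob centre 140 mm from it along the lever. With f = lever_fwd, s = lever_side the knob centre lies, from this point in the selector's axes, at x = 140 cos(s) sin(f), y = 140 sin(s), z = 140 cos(s) cos(f) mm.
- knob (a point): centre of the lever's black upright knob, 32 mm across, 45 mm high (22.5 mm above and below this point), 157 mm above the bench when the lever is upright; it leans with the lever. It starts anywhere along the left lane. Pushing it sideways takes about 2 N; no spring: the lever stays where it is left.
- lever_fwd (a joint): the lever's lean along the selector's x, rad: 0 at the crossbar (within about +-0.05 it can cross), positive forward; about +0.35 at the forward end and -0.35 at the rear end of a slot.
- lever_side (a joint): the lever's lean along the selector's y, rad: +0.25 in the left lane, -0.25 in the right lane, with about 0.03 of play.
- knob_lift (a joint): how far the knob is pulled up along the lever, m: 0 at rest, 0.010 at most; a spring holds it down with about 8 N and 1.2 N more per mm. It must stay down.
- cap: blue screw cap, disc 38 mm across, 18 mm high, lying on the selector's deck near the rear right corner; loose, not part of the job; origin at the centre of its underside
- vial: amber glass vial with white cap, 22 mm across, 45 mm high, standing on the selector's deck near the front left corner; loose, not part of the job; origin at the centre of its underside
- beaker: clear open beaker 66 mm across, 85 mm high, on the bench beside the selector; loose, not part of the job; origin at the centre of its underside
- jar: white screw-top jar 60 mm across, 80 mm high, on the bench beside the selector; loose, not part of the job; origin at the centre of its underside
- tipbox: grey box 120 x 80 x 55 mm on the bench; loose, not part of the job; origin at the centre of its underside
- flask: white bottle 72 mm across, 170 mm high, on the bench; loose, not part of the job; origin at the centre of its underside
- rack: white rack with ten capped tubes, 220 (x) x 110 (y) mm, 105 mm high, on the bench; loose, not part of the job; origin at the centre of its underside

How it is judged:
By the outcome, as a careful person would: the job done as asked, in the order asked, and still so for the second after the job is handed in, with the robot touching nothing.
It also fails if it takes over 53 s, if anything falls off the work surface, if the arm or the gripper's body presses on something with over 40 N, if the wrist force passes 120 N, or if a joint passes its speed limit or range.

ROBOT

A 7-joint arm with a two-finger parallel gripper is mounted at the origin on the work surface. World frame = base frame: x ahead of the robot, y to its left, z up, the work surface at z = 0. Lengths are in m, angles in rad, forces in N, time in s.
With the tool pointing down it reaches from about 0.35 to 0.9 m from the base axis. Payload 8.1 kg.
Tool frame: the origin (TCP) lies between the finger pads; the fingertips stand 17 mm ahead of it and the grasp point (between the pads) lies 2 mm behind it; x points along the fingers, z is the direction in which the jaws open and shut, and the axes are right-handed (so a half turn about x gives the same grasp; the last joint's range is limited). The gripper opens to 92 mm and grips with 3 to 60 N. Pads are 19 mm wide; open, the fingers measure 130 mm over their backs; the gripper's body (75 mm by 190 mm) begins 47 mm behind the grasp point.
Start: joints at [-1.261, 0.434, 0.025, 1.573, -0.012, 1.134, -0.075], TCP at [0.251, 0.573, 0.244] pointing down, gripper open.
Joint ranges: [-2.62, 2.62], [-0.44, 2.09], [-1.27, 1.32], [0.08, 2.57], [-1.32, 4.46], [0.12, 2], [-2.74, 2.74]. Speed limits (rad/s): [2.22, 2.22, 3.01, 3.01, 3.14, 3.14, 3.14].

INTERFACE

Orientations are given as a 3x3 rotation matrix whose columns are the frame's x, y, z axes.
In Python, from plant import telemetry, viewer, workorder, models gives the robot as it stands.
- The arm moves only by the tool send_rows, never from a script. Its argument "motion" is a list of rows, each a list of 7 numbers: the turn, a rotation vector about the tool's x, y, z in degrees, then the shift along the tool's x, y, z in cm, then the finger opening in cm, from 0 to 9.18. A call has 1 to 10 rows; each row shifts and turns the commanded pose from where the row before left it, along the tool's axes as they then stand; what a row does not reach is not made up. A row lasts 1/12 s, in which the tool goes at most 41.7 mm and 7.16 degrees, less where a joint would pass 70% of its speed; a pose out of reach is approached as far as the arm can. A call is refused whole if a number of a shift passes 4.17 or a number of a turn 7.16, either way. A call with a gripper value outside its range is refused whole. The fingers move at their own pace and stop on an object; the grip force is fixed at half the most. Time passes only in rows, so rows that do not move let the fingers close. It gives the time, the measured TCP pose, the force and the opening at its end, in the units of the state.
- telemetry.state(): the state, without advancing time (a new reading comes with each control period).
- viewer.get_image(name): name is "scene" or "top"; returns the picture (384x512x3 uint8, red, green, blue); there is no depth.
- viewer.camera_params(name): a dict with "fovy" (degrees; the focal length in pixels is half the picture's height over the tangent of half this angle, whatever the lens; pixels are square), "cx", "cy" (the principal point, pixels), "k1" (the pictures are not rectified: a ray, as slopes to the right and down, at radius r is drawn at 1 + k1 r^2 times it, then the intrinsics apply), "world_to_cam" (4x4, takes a point from world to camera coordinates). Camera axes: x right, y down, z forward; pixel columns grow to the right and rows downward; lengths in m; the calibration is good to about 2 mm. A picture is of the moment at which its call begins. camera_params takes no time and is no camera call.
- workorder.job_done(): hands the job in, once; it reports no verdict.
Trained networks look in the newest picture that a camera, given by its name, has taken for a name from the list of things; names that differ only in an ending like _2 or _b are one class to them, and where a whole thing is asked for, a point or a joint stands for the part that bears it (a point fixed in the world has none). Each returns a list of dicts, best first, with "p" (0 to 1); they miss things now and then, are a little off and sometimes report something else, mostly with a low value. They report only what shows in the picture. A call takes as long as a camera call.
- models.search_frame(camera, query): "xyz" ([x, y, z] in m, in the coordinates of the camera as it stood for that picture, good to about 4 mm: the middle of the surface that is visible of it).
The state is a dict: "clock": time; "q": joint angles; "joint_velocities": joint speeds; "joint_efforts": joint torques, N m; "tcp_pos": TCP position; "eef_rot": TCP orientation; "ft_force": force on the tool from outside, world axes, zero at the start; "torque": the same for the moment, N m; "finger_gap": finger opening in m.
Only numpy, scipy, OpenCV 4.12 (cv2) and the standard library are available. Lean on these libraries where they do the work, as an engineer would, in place of code of your own. Each camera call takes 0.05 s, during which the arm holds its last target.

## Working session

There is one attempt and no reset: what is moved stays moved. The work goes in short steps, Python scripts to look and compute and a tool call to move; the robot and the scene stay as the last step left them, time stands still between calls to the robot, and variables do not carry over. Pictures are saved under pics/ and viewed, and the job is handed in when it is done.

Besides the shell and the picture viewer there is one more tool, called by a JSON object that holds its "name" and its "arguments". send_rows: Moves the arm, as the interface text tells. Its arguments: {"type":"object","properties":{"motion":{"type":"array","items":{"type":"array","items":{"type":"number"}}}},"required":["motion"]}

```bash
ls; mkdir -p pics; python3 - <<'E'
from plant import telemetry, viewer, workorder, models
import cv2,numpy as np
for n in("scene","top"):
    im=viewer.get_image(n); cv2.imwrite(f"pics/{n}0.png",im[:,:,::-1])
    print(n,viewer.camera_params(n))
    for q in("selector","gate","knob"):
        r=models.search_frame(n,q)[:2]
        W=np.linalg.inv(np.array(viewer.camera_params(n)["world_to_cam"]))
        for d in r: print(q,d["p"],np.round((W@np.r_[d["xyz"],1])[:3],4))
s=telemetry.state();print(s)
E
```

```text
pics
scene {'fovy': 56.02645799887485, 'cx': 257.3791768790972, 'cy': 188.3435132099244, 'k1': -0.0037957768343363655, 'world_to_cam': array([[-0.31855234,  0.94786749,  0.0084637 ,  0.1624158 ],
       [ 0.62742246,  0.21753567, -0.74767592, -0.23775671],
       [-0.71053885, -0.2328636 , -0.66400985,  1.50456764],
       [ 0.        ,  0.        ,  0.        ,  1.        ]])}
selector 0.8 [ 0.6089 -0.1116  0.0903]
gate 0.6 [ 0.5649 -0.1325  0.0921]
knob 0.68 [ 0.5861 -0.0842  0.1638]
top {'fovy': 55.86660864937474, 'cx': 252.21229800742032, 'cy': 193.3497722356788, 'k1': 0.025135192415259675, 'world_to_cam': array([[ 0.02898285, -0.99939912,  0.01901034, -0.02927405],
       [-0.98504069, -0.03178807, -0.16936458,  0.52705809],
       [ 0.16986711, -0.01381729, -0.98537011,  1.36865789],
       [ 0.        ,  0.        ,  0.        ,  1.        ]])}
selector 0.56 [ 0.5528 -0.119   0.0899]
gate 0.6 [ 0.5403 -0.1317  0.0906]
knob 0.4 [ 0.5696 -0.0818  0.1616]
{'clock': 0.4, 'q': array([-1.26058617,  0.43463714,  0.02497979,  1.57334512, -0.01162472,
        1.13401396, -0.07509203]), 'joint_velocities': array([ 0.00080723, -0.00027462, -0.00129339,  0.00026115,  0.00186122,
        0.00033954, -0.00102224]), 'joint_efforts': array([-1.26399340e-03, -6.66977477e+01,  9.82518643e-01, -3.14411187e+01,
       -6.07060944e-02,  3.56539758e-02,  1.12383627e-04]), 'tcp_pos': array([0.25072404, 0.57242379, 0.24360011]), 'eef_rot': array([[-9.93018511e-05, -9.15968736e-01,  4.01249629e-01],
       [-2.39181560e-04,  4.01249641e-01,  9.15968705e-01],
       [-9.99999966e-01, -5.01412410e-06, -2.58927663e-04]]), 'ft_force': array([-0.20961766,  1.56226262, -0.19556146]), 'torque': array([ 0.03568235, -0.00837668,  0.0099033 ]), 'finger_gap': 0.09192910886856402}
```

View pics/scene0.png

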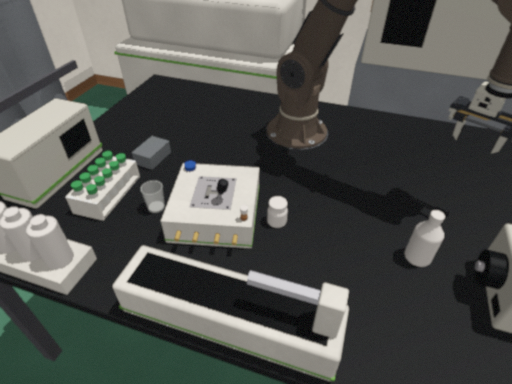

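View pics/top0.png

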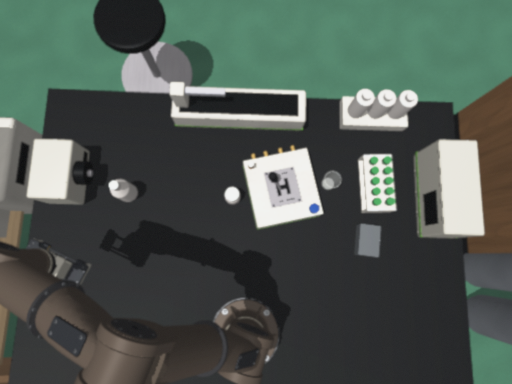

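```bash
python3 - <<'E'
import cv2
a=cv2.imread("pics/top0.png");b=cv2.imread("pics/scene0.png")
cv2.imwrite("pics/topc.png",cv2.resize(a[90:240,220:400],None,fx=4,fy=4,interpolation=cv2.INTER_CUBIC))
cv2.imwrite("pics/scenec.png",cv2.resize(b[150:300,130:330],None,fx=4,fy=4,interpolation=cv2.INTER_CUBIC))
E
```

```text
(no output)
```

View pics/topc.png

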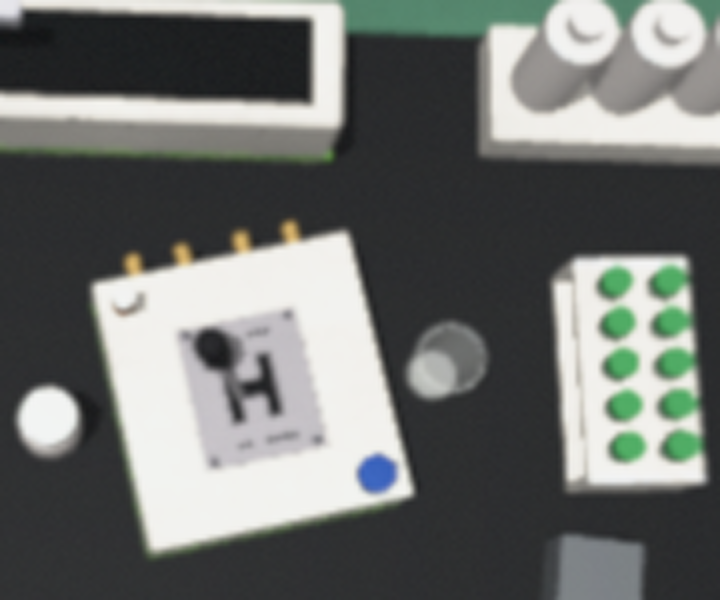

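View pics/scenec.png

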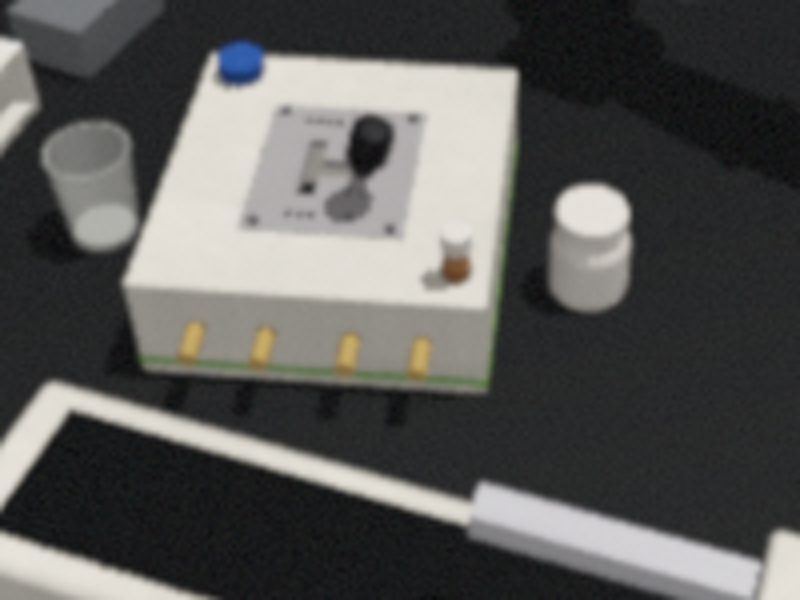

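The top view shows the selector yawed a little, with the knob near crop pixel (215,348), left and forward of the H. In the scene view the knob is at crop (370,147), the vial is front left, and the blue cap is rear right. Next I'll fit the selector pose and lever lean from both views.

```bash
cat > h.py <<'E'
import numpy as np, cv2
from scipy.optimize import least_squares
from plant import viewer, telemetry
P={n:viewer.camera_params(n) for n in("scene","top")}
def proj(n,X):
    p=P[n];X=np.atleast_2d(X);c=X@p["world_to_cam"][:3,:3].T+p["world_to_cam"][:3,3]
    s=c[:,:2]/c[:,2:];r2=(s**2).sum(1,keepdims=True);s=s*(1+p["k1"]*r2)
    f=192/np.tan(np.radians(p["fovy"]/2));return s*f+[p["cx"],p["cy"]]
def sel(pose,L):
    x,y,a=pose;L=np.atleast_2d(L);c,s=np.cos(a),np.sin(a)
    return np.c_[x+c*L[:,0]-s*L[:,1],y+s*L[:,0]+c*L[:,1],L[:,2]]
def knob(f,s,r=.14):
    return np.array([r*np.cos(s)*np.sin(f),r*np.sin(s),.017+r*np.cos(s)*np.cos(f)])
E
cat > fit.py <<'E'
from h import *
pl=[[.07,.06,.091],[.07,-.06,.091],[-.07,-.06,.091],[-.07,.06,.091]]
dk=[[.13,.125,.09],[.13,-.125,.09],[-.13,-.125,.09],[-.13,.125,.09]]
L=np.array(pl+dk)
top=np.array([(178,330),(293,308),(326,442),(208,470),(92,283),(348,232),(413,495),(150,551)])/4+[219.6,89.6]
sc=np.array([(402,240),(242,228),(278,105),(424,115),(490,303),(128,282),(208,52),(518,68)])/4+[129.6,149.6]
def res(v,both=3):
    W=sel(v[:3],L);r=[]
    if both&1:r.append((proj("top",W)-top).ravel())
    if both&2:r.append((proj("scene",W)-sc).ravel())
    return np.concatenate(r)
for b in(1,2,3):
    o=least_squares(res,[.56,-.12,0.1],args=(b,),loss="soft_l1");print(b,np.round(o.x,4),np.round(o.fun.reshape(-1,2),1).tolist() if b==3 else "")
pose=o.x
kt=np.array([215,348])/4+[219.6,89.6];ks=np.array([370,147])/4+[129.6,149.6]
def rk(v,b):
    X=sel(pose,knob(*v));r=[]
    if b&1:r.append((proj("top",X)-kt).ravel())
    if b&2:r.append((proj("scene",X)-ks).ravel())
    return np.concatenate(r)
for b in(1,2,3):
    o=least_squares(rk,[0,.25],args=(b,));print("lever",b,o.x,o.fun,sel(pose,knob(*o.x)))
E
python3 fit.py
```

```text
1 [ 0.55   -0.126   0.2396] 
2 [ 0.5455 -0.1268  0.2553] 
3 [ 0.548  -0.1259  0.2471] [[-1.3, 0.6], [0.5, -0.4], [1.0, 1.4], [-0.5, 1.1], [0.2, 1.0], [-0.6, 0.4], [-0.2, -0.0], [0.6, 0.3], [0.5, -0.1], [-1.0, 0.4], [-0.4, 0.1], [0.9, -0.3], [-0.7, 1.4], [-0.5, 1.0], [1.3, 0.9], [-0.5, 1.0]]
lever 1 [0.2598708  0.22607742] [0. 0.] [[ 0.57428389 -0.08693617  0.14885631]]
lever 2 [0.27377059 0.24348481] [2.84217094e-14 2.84217094e-14] [[ 0.57532919 -0.08422802  0.14781047]]
lever 3 [0.26853444 0.23723564] [-0.48391462 -0.14874547 -0.27325443 -0.26846426] [[ 0.57492603 -0.0852061   0.14820183]]
```

{"name": "send_rows", "arguments": {"motion": [[-6.3,0,0,0,0,0,0],[-6.3,0,0,0,0,0,0],[-6.3,0,0,0,0,0,0],[-6.3,0,0,0,0,0,0],[-6.3,0,0,0,0,0,0],[-6.3,0,0,0,0,0,0]]}}

```text
clock: 0.9
tcp_pos: [0.2507, 0.5725, 0.2437]
eef_rot: [[0.0, -0.968, -0.25], [0.0, -0.25, 0.968], [-1.0, -0.0, 0.0]]
ft_force: [-0.4, -0.4, 0.3]
finger_gap: 0.0565
```

```bash
cat >> h.py <<'E'
POSE=np.array([.548,-.1259,.2471])
def where():
    s=telemetry.state();p=s["tcp_pos"]-[POSE[0],POSE[1],0];c,n=np.cos(POSE[2]),np.sin(POSE[2])
    R=np.array([[c,n,0],[-n,c,0],[0,0,1]])
    print("t",round(s["clock"],2),"sel-frame TCP mm",np.round(R@p*1000,1),"F sel",np.round(R@s["ft_force"],1),"gap",round(s["finger_gap"]*1000,1));print("rot sel",np.round(R@s["eef_rot"],3).tolist())
    return R@p,R@s["eef_rot"]
def togo(t):
    p,R=where();print("to go cm tool",np.round(R.T@(np.array(t)-p)*100,2))
E
python3 -c "
from h import *
togo([.082,.028,.244])
L=np.array([[.1,.1,.13]])
from scipy.optimize import least_squares
v=np.array([128,298])/4+[219.6,89.6]
print(least_squares(lambda u:(proj('top',sel(POSE,[u[0],u[1],.135]))-v).ravel(),[.1,.1]).x)
"
```

```text
t 0.9 sel-frame TCP mm [-117.4  749.9  243.7] F sel [-0.5 -0.3  0.3] gap 56.5
rot sel [[0.0, -1.0, -0.005], [0.0, -0.005, 1.0], [-1.0, -0.0, 0.0]]
to go cm tool [-3.000e-02 -1.957e+01 -7.229e+01]
[0.1010115  0.09774688]
```

{"name": "send_rows", "arguments": {"motion": [[0,0,0,0,-0.98,-3.6,0],[0,0,0,0,-0.98,-3.6,0],[0,0,0,0,-0.98,-3.6,0],[0,0,0,0,-0.98,-3.6,0],[0,0,0,0,-0.98,-3.6,0],[0,0,0,0,-0.98,-3.6,0],[0,0,0,0,-0.98,-3.6,0],[0,0,0,0,-0.98,-3.6,0],[0,0,0,0,-0.98,-3.6,0],[0,0,0,0,-0.98,-3.6,0]]}}

```text
clock: 1.73
tcp_pos: [0.4344, 0.2457, 0.244]
eef_rot: [[0.001, -0.97, -0.244], [0.0, -0.244, 0.97], [-1.0, -0.001, 0.0]]
ft_force: [1.4, 0.0, -0.7]
finger_gap: 0.0004
```

{"name": "send_rows", "arguments": {"motion": [[0,0,0,0,-0.98,-3.6,0],[0,0,0,0,-0.98,-3.6,0],[0,0,0,0,-0.98,-3.6,0],[0,0,0,0,-0.98,-3.6,0],[0,0,0,0,-0.98,-3.6,0],[0,0,0,0,-0.98,-3.6,0],[0,0,0,0,-0.98,-3.6,0],[0,0,0,0,-0.98,-3.6,0],[0,0,0,0,-0.98,-3.6,0],[0,0,0,0,-0.98,-3.6,0]]}}

```text
clock: 2.57
tcp_pos: [0.6174, -0.0795, 0.2439]
eef_rot: [[0.0, -0.97, -0.244], [0.0, -0.244, 0.97], [-1.0, -0.0, 0.0]]
ft_force: [1.3, 0.3, 0.6]
finger_gap: 0.0004
```

{"name": "send_rows", "arguments": {"motion": [[0,0,0,0,0,0,0],[0,0,0,0,0,0,0]]}}

```text
clock: 2.73
tcp_pos: [0.6171, -0.0807, 0.2433]
eef_rot: [[-0.0, -0.971, -0.24], [-0.001, -0.24, 0.971], [-1.0, 0.001, -0.001]]
ft_force: [-1.7, 0.4, -0.2]
finger_gap: 0.0003
```

```bash
cat > look.py <<'E'
import sys
from h import *
n=sys.argv[1]
t=viewer.get_image("top")[:,:,::-1];s=viewer.get_image("scene")[:,:,::-1]
a=cv2.resize(t[100:220,230:350],(480,480),interpolation=cv2.INTER_CUBIC);b=cv2.resize(s[150:260,150:260],(480,480)[:2],interpolation=cv2.INTER_CUBIC)
b=cv2.resize(b,(300,480)) if 0 else b
o=np.hstack([a,b]);o=cv2.resize(o,(800,400));cv2.imwrite(f"pics/{n}.png",o)
E
python3 -c "
from h import *
togo([.082,.028,.142])"; python3 look.py l1
```

```text
t 2.73 sel-frame TCP mm [ 78.   27.  243.3] F sel [-1.6  0.8 -0.2] gap 0.3
rot sel [[-0.001, -1.0, 0.005], [-0.001, 0.005, 1.0], [-1.0, 0.001, -0.001]]
to go cm tool [10.13 -0.4   0.12]
```

View pics/l1.png

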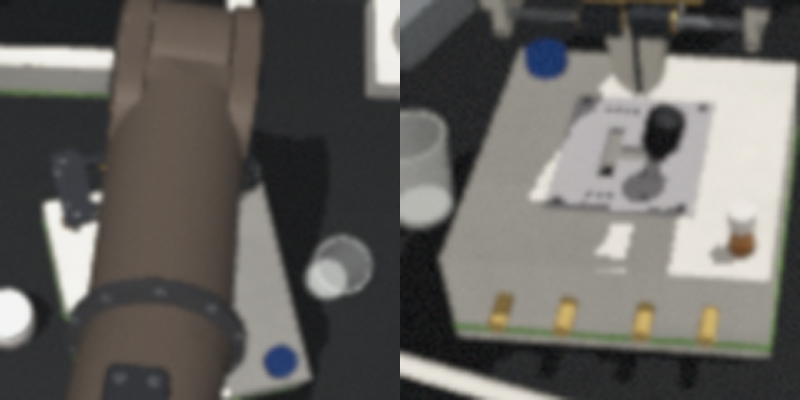

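The scene view shows the closed fingertips hanging just above and beyond the knob, which is at about (662,130). The arm blocks the top view. I'll descend in front of the knob.

{"name": "send_rows", "arguments": {"motion": [[0,0,0,1.0,-0.5,0.1,0],[0,0,0,2.0,0,0,0],[0,0,0,2.0,0,0,0],[0,0,0,2.0,0,0,0],[0,0,0,2.0,0,0,0],[0,0,0,1.2,0,0,0],[0,0,0,0,0,0,0],[0,0,0,0,0,0,0]]}}

```text
clock: 3.5
tcp_pos: [0.6211, -0.0746, 0.1414]
eef_rot: [[-0.001, -0.969, -0.246], [0.0, -0.246, 0.969], [-1.0, 0.001, 0.001]]
ft_force: [-0.1, -0.6, 0.6]
finger_gap: 0.0003
```

```bash
python3 -c "
from h import *
where()"; python3 look.py l2
```

```text
t 3.5 sel-frame TCP mm [ 83.4  31.9 141.4] F sel [-0.2 -0.6  0.6] gap 0.3
rot sel [[-0.001, -1.0, -0.001], [0.001, -0.001, 1.0], [-1.0, 0.001, 0.001]]
```

View pics/l2.png

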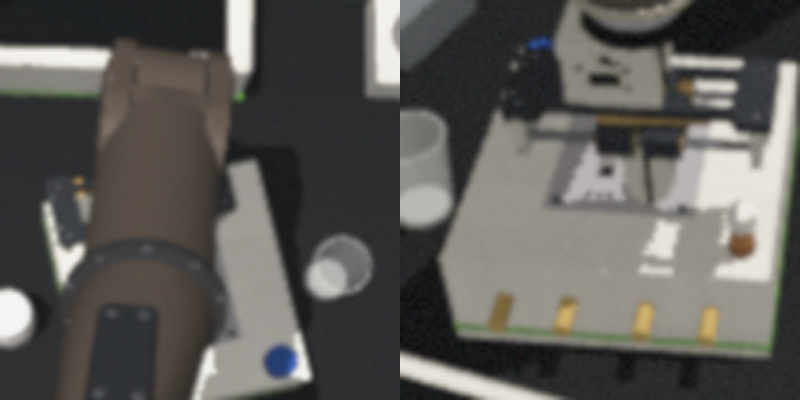

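{"name": "send_rows", "arguments": {"motion": [[0,0,0,0,0.5,0,0],[0,0,0,0,0.5,0,0],[0,0,0,0,0.5,0,0],[0,0,0,0,0.5,0,0],[0,0,0,0,0.4,0,0],[0,0,0,0,0.4,0,0],[0,0,0,0,0.4,0,0]]}}

```text
clock: 4.18
tcp_pos: [0.5905, -0.0834, 0.1422]
eef_rot: [[0.001, -0.97, -0.244], [0.0, -0.244, 0.97], [-1.0, -0.001, -0.0]]
ft_force: [2.3, 0.4, 1.5]
finger_gap: 0.0003
```

```bash
python3 -c "
from h import *
where()"; python3 look.py l3
```

```text
t 4.18 sel-frame TCP mm [ 51.6  30.8 142.2] F sel [ 2.3 -0.2  1.5] gap 0.3
rot sel [[0.001, -1.0, 0.0], [-0.0, 0.0, 1.0], [-1.0, -0.001, -0.0]]
```

View pics/l3.png

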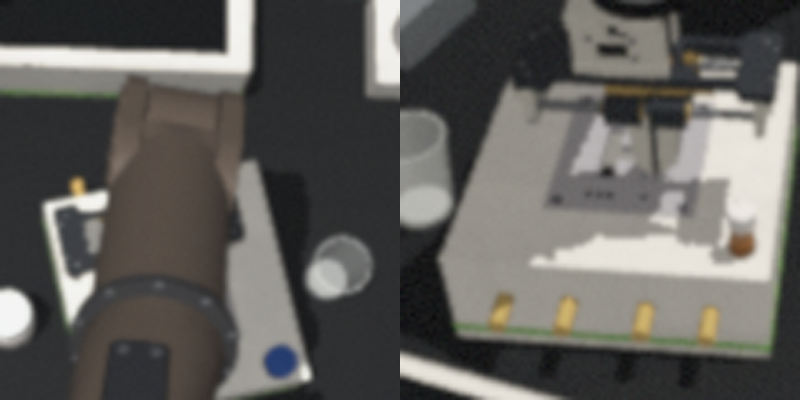

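Contact at about 2.3 N. I'll continue slowly to the crossbar.

{"name": "send_rows", "arguments": {"motion": [[0,0,0,0,0.4,0,0],[0,0,0,0,0.4,0,0],[0,0,0,0,0.4,0,0],[0,0,0,0,0.4,0,0],[0,0,0,0,0.3,0,0],[0,0,0,0,0.3,0,0],[0,0,0,0,0.1,0,0],[0,0,0,0,0,0,0],[0,0,0,0,0,0,0]]}}

```text
clock: 5.03
tcp_pos: [0.5676, -0.0891, 0.1415]
eef_rot: [[-0.001, -0.97, -0.244], [-0.0, -0.244, 0.97], [-1.0, 0.001, 0.0]]
ft_force: [0.5, -0.3, 0.5]
finger_gap: 0.0004
```

```bash
python3 -c "
from h import *
where()"; python3 look.py l4
```

```text
t 5.03 sel-frame TCP mm [ 28.   30.8 141.5] F sel [ 0.4 -0.4  0.5] gap 0.4
rot sel [[-0.001, -1.0, 0.0], [0.0, 0.0, 1.0], [-1.0, 0.001, 0.0]]
```

View pics/l4.png

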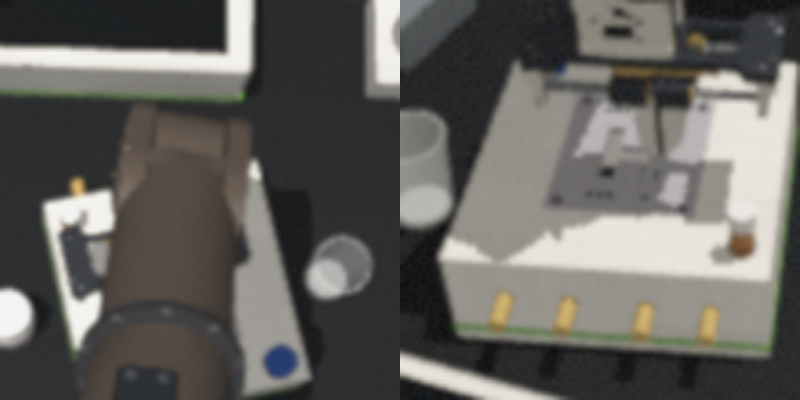

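Force is now low and the tool sits at the planned crossbar position. I'll back off, lift, and go to the left side to look.

{"name": "send_rows", "arguments": {"motion": [[0,0,0,0,-1.0,0,0],[0,0,0,-1.0,-1.0,0,0],[0,0,0,-2.5,0,0,0],[0,0,0,-2.5,0,1.0,0],[0,0,0,-1.0,0,3.0,0],[0,0,0,0,1.6,3.0,0],[0,0,0,0,1.6,0,0],[0,0,0,0,1.6,0,0],[0,0,0,0,0,0,0]]}}

```text
clock: 5.88
tcp_pos: [0.5217, -0.0281, 0.2117]
eef_rot: [[-0.002, -0.97, -0.245], [-0.0, -0.245, 0.97], [-1.0, 0.002, 0.0]]
ft_force: [-0.6, -0.4, -0.8]
finger_gap: 0.0004
```

```bash
python3 -c "
from h import *
where()"; python3 look.py l5; python3 - <<'E'
import cv2
from plant import viewer
s=viewer.get_image("scene")[:,:,::-1]
cv2.imwrite("pics/l5s.png",cv2.resize(s[150:240,170:290],(800,600),interpolation=cv2.INTER_CUBIC))
E
```

```text
t 5.88 sel-frame TCP mm [ -1.6 101.3 211.7] F sel [-0.7 -0.3 -0.8] gap 0.4
rot sel [[-0.002, -1.0, -0.0], [0.0, -0.0, 1.0], [-1.0, 0.002, 0.0]]
```

View pics/l5s.png

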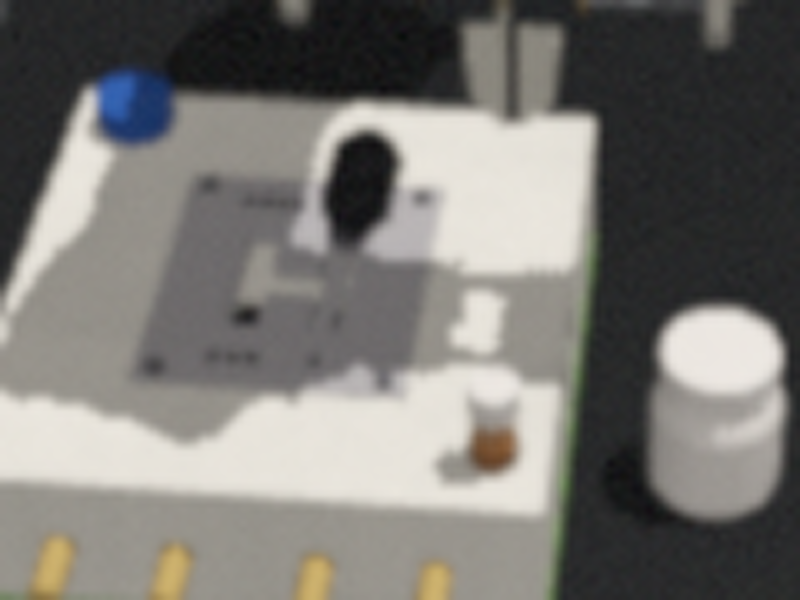

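View pics/l5.png

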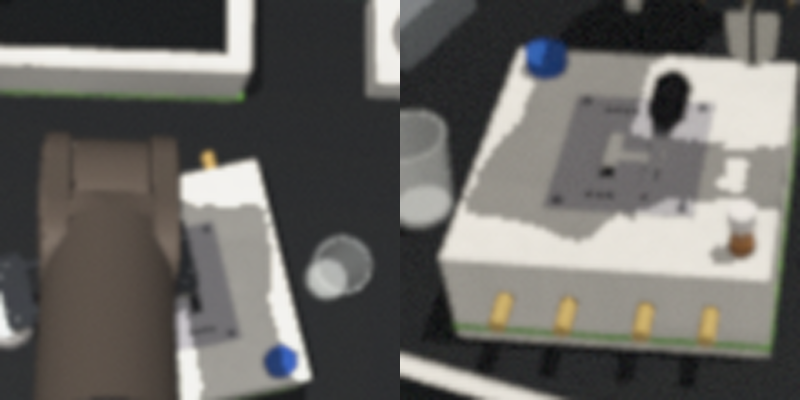

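Knob at about (362,187) in the scene zoom; vial, jar, cap unchanged. Next I'll estimate the lean by silhouette matching.

```bash
cat > lean.py <<'E'
from h import *
import sys
s0=float(sys.argv[1]); box=[int(v) for v in sys.argv[2].split(",")] if len(sys.argv)>2 else None
im=viewer.get_image("scene")[:,:,::-1]
g=im.max(2).astype(float)
def hull(f,s):
    t=np.linspace(0,2*np.pi,40);a=np.array([np.cos(s)*np.sin(f),np.sin(s),np.cos(s)*np.cos(f)])
    u=np.cross(a,[0,1,0.]);u/=np.linalg.norm(u);w=np.cross(a,u)
    pts=[np.array([0,0,.017])+a*r+.016*(np.cos(q)*u+np.sin(q)*w) for r in(.1175,.1625) for q in t]
    return cv2.convexHull(proj("scene",sel(POSE,np.array(pts))).astype(np.float32))
def cen(h):
    m=cv2.moments(h);return np.array([m["m10"],m["m01"]])/m["m00"]
c0=cen(hull(0,s0))
x0,y0=np.round(c0).astype(int)
W=(g<55).astype(np.uint8)
roi=np.zeros_like(W);R=26;roi[y0-R:y0+R,x0-R:x0+R]=1
n,lab,st,ce=cv2.connectedComponentsWithStats(cv2.morphologyEx(W*roi,cv2.MORPH_OPEN,np.ones((3,3),np.uint8)))
i=1+np.argmin([np.linalg.norm(ce[k]-c0)-0.02*st[k,4] for k in range(1,n)])
print("blob",st[i],ce[i],"model area",cv2.contourArea(hull(0,s0)),c0)
o=least_squares(lambda v:cen(hull(*v))-ce[i],[0,s0]);print("f,s",o.x)
v=cv2.resize(im[150:240,170:290],(800,600),interpolation=cv2.INTER_CUBIC)
h=((hull(*o.x).reshape(-1,2)-[170,150]+.5)*6.667).astype(int);cv2.polylines(v,[h.reshape(-1,1,2)],True,(0,0,255),1)
cv2.imwrite("pics/%s.png"%sys.argv[3],v)
E
python3 lean.py .25 0,0,0,0 lean1
```

```text
blob [219 171  10  15 109] [223.34862385 177.63302752] model area 194.64046702475753 [224.23972428 176.66734404]
f,s [0.01017724 0.23690155]
```

View pics/lean1.png

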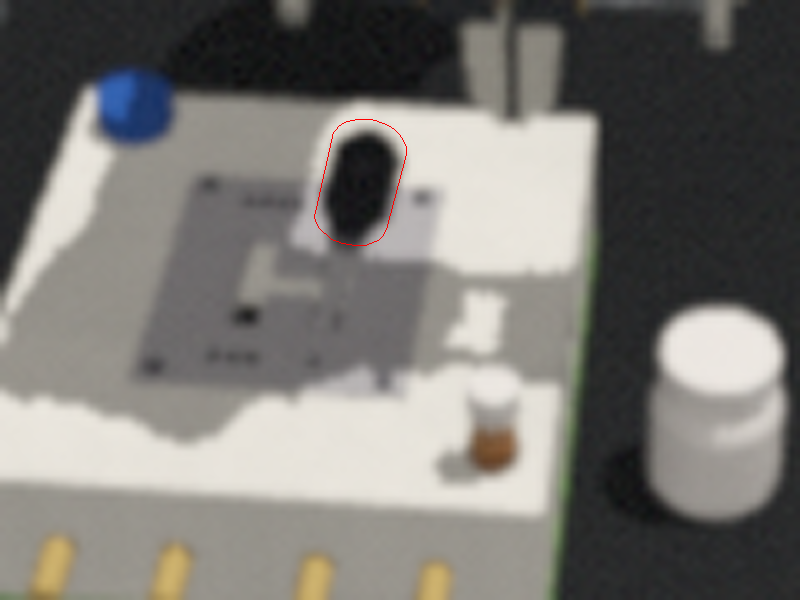

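Lean comes out at f≈0.01, s≈0.24, so the lever is at the crossbar. I'll descend on the left and push right.

{"name": "send_rows", "arguments": {"motion": [[0,0,0,2.0,-0.3,0,0],[0,0,0,2.5,0,0,0],[0,0,0,2.5,0,0,0],[0,0,0,0,0,-0.6,0],[0,0,0,0,0,-0.8,0],[0,0,0,0,0,-0.6,0],[0,0,0,0,0,-0.6,0],[0,0,0,0,0,-0.6,0],[0,0,0,0,0,-0.6,0]]}}

```text
clock: 6.83
tcp_pos: [0.5369, -0.0645, 0.1429]
eef_rot: [[0.002, -0.97, -0.244], [0.001, -0.244, 0.97], [-1.0, -0.002, 0.0]]
ft_force: [-0.9, 2.9, 1.7]
finger_gap: 0.0005
```

```bash
python3 -c "
from h import *
where()"; python3 lean.py .25 0 lean2
```

```text
t 6.83 sel-frame TCP mm [  4.3  62.3 142.9] F sel [-0.1  3.   1.7] gap 0.5
rot sel [[0.002, -1.0, 0.0], [0.0, 0.0, 1.0], [-1.0, -0.002, 0.0]]
blob [217 166  13  19 159] [222.47798742 174.29559748] model area 194.64046702475753 [224.23972428 176.66734404]
f,s [-0.1155485   0.17055154]
```

View pics/lean2.png

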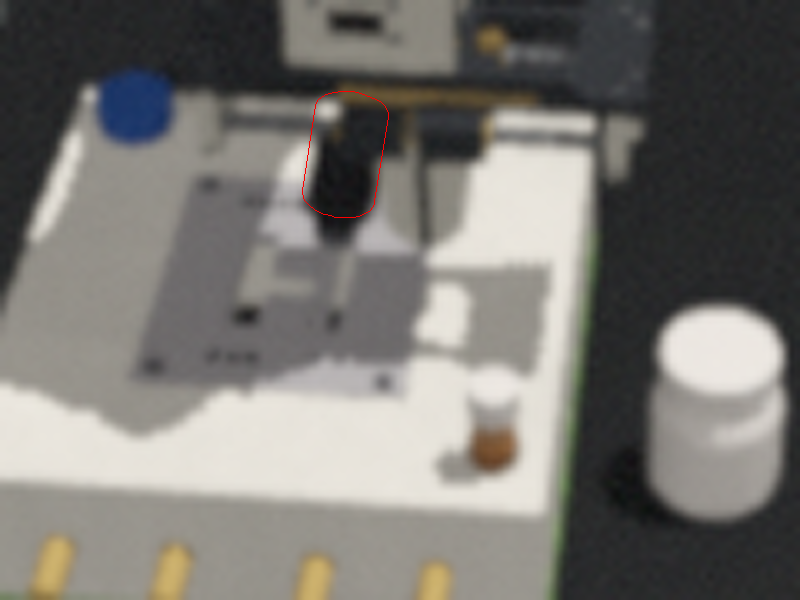

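The fingers touch the knob, about 3 N, and the blob merges with the gripper so this fit doesn't count. I'll continue right.

{"name": "send_rows", "arguments": {"motion": [[0,0,0,0,0,-0.5,0],[0,0,0,0,0,-0.5,0],[0,0,0,0,0,-0.5,0],[0,0,0,0,0,-0.5,0],[0,0,0,0,0,-0.5,0],[0,0,0,0,0,-0.5,0]]}}

```text
clock: 7.38
tcp_pos: [0.5433, -0.0938, 0.1417]
eef_rot: [[-0.0, -0.97, -0.244], [-0.0, -0.244, 0.97], [-1.0, 0.0, -0.0]]
ft_force: [-0.7, 1.3, 0.8]
finger_gap: 0.0003
```

```bash
python3 -c "
from h import *
where()"; python3 lean.py 0 0 lean3
```

```text
t 7.38 sel-frame TCP mm [  3.3  32.3 141.7] F sel [-0.3  1.4  0.8] gap 0.3
rot sel [[-0.0, -1.0, 0.0], [-0.0, 0.0, 1.0], [-1.0, 0.0, -0.0]]
blob [207 166  12  18 149] [212.26845638 173.65100671] model area 196.64996795111801 [212.20287984 174.83285576]
f,s [ 9.27445039e-09 -2.28111700e-08]
```

View pics/lean3.png

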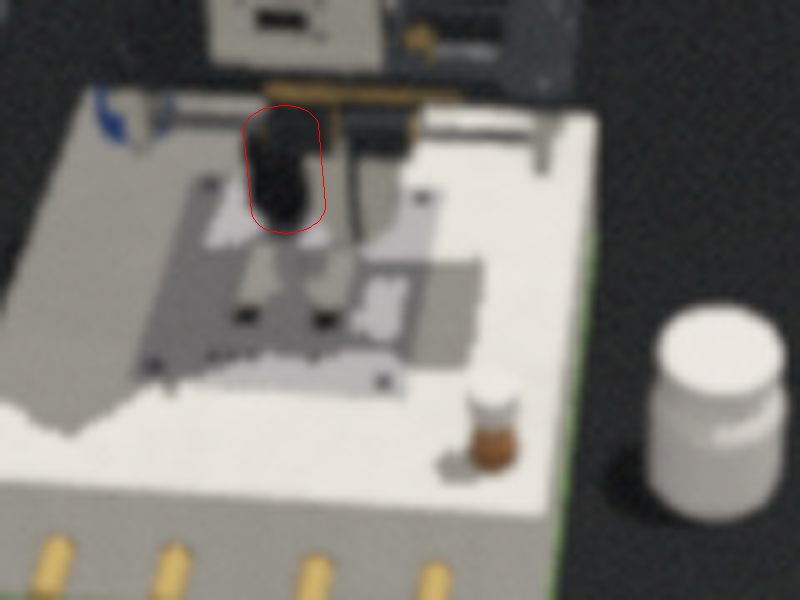

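{"name": "send_rows", "arguments": {"motion": [[0,0,0,0,0,-0.5,0],[0,0,0,0,0,-0.5,0],[0,0,0,0,0,-0.5,0],[0,0,0,0,0,-0.4,0],[0,0,0,0,0,-0.3,0],[0,0,0,0,0,0,0]]}}

```text
clock: 7.93
tcp_pos: [0.5487, -0.1154, 0.1416]
eef_rot: [[-0.0, -0.97, -0.243], [-0.0, -0.243, 0.97], [-1.0, 0.0, -0.0]]
ft_force: [0.3, 0.6, 0.8]
finger_gap: 0.0003
```

```bash
python3 -c "
from h import *
where()"; python3 lean.py -.25 0 lean4
```

```text
t 7.93 sel-frame TCP mm [  3.2  10.  141.6] F sel [0.4 0.5 0.8] gap 0.3
rot sel [[-0.0, -1.0, 0.001], [-0.0, 0.001, 1.0], [-1.0, 0.0, -0.0]]
blob [199 165  12  19 150] [204.33333333 173.21333333] model area 198.19637560262345 [200.45274215 175.35050957]
f,s [-0.03621862 -0.16371281]
```

View pics/lean4.png

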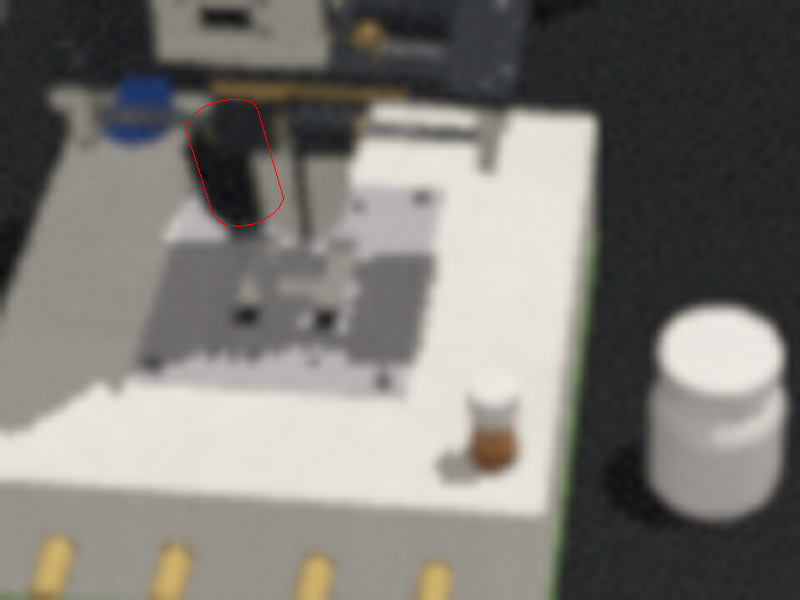

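```bash
python3 - <<'E'
from h import *
for y in(-.085,.095):
  for z in(.12,.15,.17,.19,.21): print(y,z,(proj("scene",sel(POSE,[.003,.010+y,z]))-[170,150]+.5)*6.667)
E
```

```text
-0.085 0.12 [[122.37873129 228.82522736]]
-0.085 0.15 [[114.14417227 176.69133167]]
-0.085 0.17 [[108.47917586 140.81945337]]
-0.085 0.19 [[102.66763294 104.01438849]]
-0.085 0.21 [[96.70381586 66.23945192]]
0.095 0.12 [[526.67020923 252.09709142]]
0.095 0.15 [[526.12200179 199.93185645]]
0.095 0.17 [[525.74480609 164.0277464 ]]
0.095 0.19 [[525.35780677 127.18056315]]
0.095 0.21 [[524.96061881  89.35286031]]
```

{"name": "send_rows", "arguments": {"motion": [[0,0,0,0,0,-0.3,0],[0,0,0,0,0,-0.2,0],[0,0,0,0,0,0,0]]}}

```text
clock: 8.23
tcp_pos: [0.5498, -0.1197, 0.1416]
eef_rot: [[-0.0, -0.97, -0.244], [-0.0, -0.244, 0.97], [-1.0, 0.0, 0.0]]
ft_force: [0.2, 1.8, -1.5]
finger_gap: 0.0004
```

```bash
python3 -c "
from h import *
where()"; python3 lean.py -.25 0 lean5
```

```text
t 8.23 sel-frame TCP mm [  3.3   5.6 141.6] F sel [ 0.7  1.7 -1.5] gap 0.4
rot sel [[-0.0, -1.0, 0.0], [0.0, 0.0, 1.0], [-1.0, 0.0, 0.0]]
blob [197 165  12  19 160] [202.6625 173.1625] model area 198.19637560262345 [200.45274215 175.35050957]
f,s [-0.1139943  -0.24392917]
```

View pics/lean5.png

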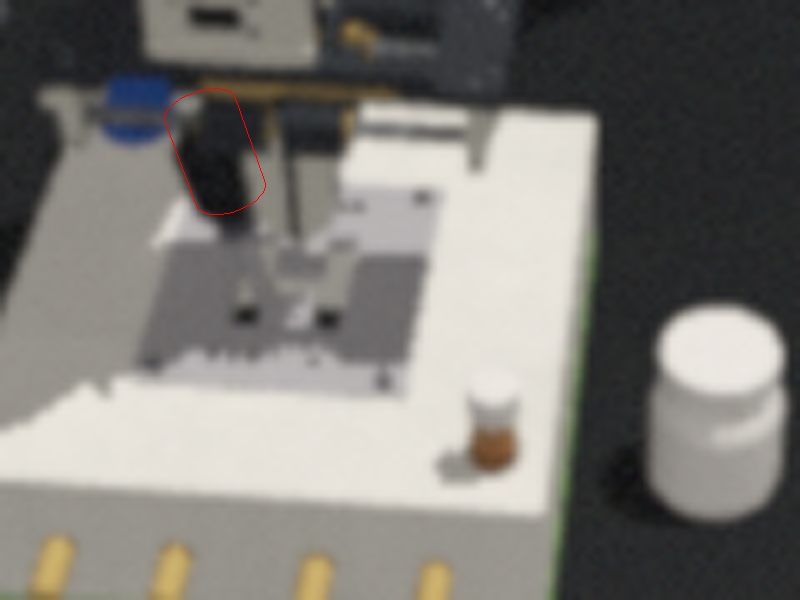

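{"name": "send_rows", "arguments": {"motion": [[0,0,0,0,0,-0.2,0],[0,0,0,0,0,0,0],[0,0,0,0,0,0,0]]}}

```text
clock: 8.53
tcp_pos: [0.5503, -0.1213, 0.1417]
eef_rot: [[-0.0, -0.97, -0.244], [0.0, -0.244, 0.97], [-1.0, 0.0, 0.0]]
ft_force: [0.0, 1.6, -1.0]
finger_gap: 0.0002
```

```bash
cat > ov.py <<'E'
import sys
sys.argv=["x","-.25","0","tmp"]+sys.argv[1:]
exec(open("lean.py").read().split("c0=cen")[0])
v=cv2.resize(im[150:240,170:290],(800,600),interpolation=cv2.INTER_CUBIC)
for k,a in enumerate(sys.argv[5:]):
    f,s=map(float,a.split(","));h=((hull(f,s).reshape(-1,2)-[170,150]+.5)*6.667).astype(int)
    cv2.polylines(v,[h.reshape(-1,1,2)],True,[(0,0,255),(0,255,0),(255,0,0)][k],1)
cv2.imwrite("pics/%s.png"%sys.argv[4],v)
E
python3 -c "
from h import *
where()"; python3 ov.py o1 0,-.22 0,-.25 0,-.28
```

```text
t 8.53 sel-frame TCP mm [  3.4   3.9 141.7] F sel [ 0.4  1.5 -1. ] gap 0.2
rot sel [[-0.0, -1.0, 0.0], [0.0, 0.0, 1.0], [-1.0, 0.0, 0.0]]
```

View pics/o1.png

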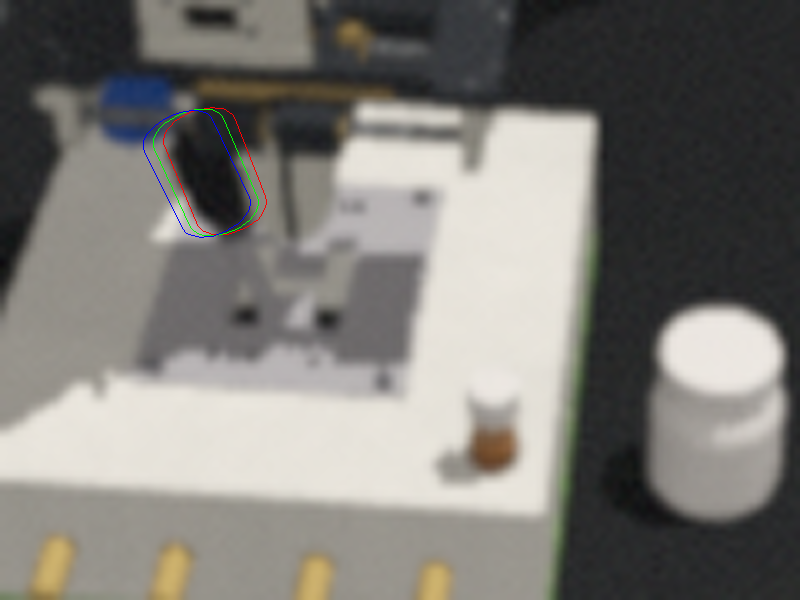

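The black knob sits at about s=-0.22 on the overlay. A touch more, watching the force.

{"name": "send_rows", "arguments": {"motion": [[0,0,0,0,0,-0.15,0],[0,0,0,0,0,-0.15,0],[0,0,0,0,0,0,0]]}}

```text
clock: 8.83
tcp_pos: [0.5512, -0.1246, 0.1417]
eef_rot: [[0.0, -0.97, -0.244], [-0.0, -0.244, 0.97], [-1.0, -0.0, -0.0]]
ft_force: [-0.2, 1.8, -1.2]
finger_gap: 0.0002
```

```bash
python3 -c "
from h import *
where()"; python3 ov.py o2 0,-.22 0,-.25 0,-.28
```

```text
t 8.83 sel-frame TCP mm [  3.4   0.5 141.7] F sel [ 0.2  1.7 -1.2] gap 0.2
rot sel [[0.0, -1.0, 0.001], [-0.0, 0.001, 1.0], [-1.0, -0.0, -0.0]]
```

View pics/o2.png

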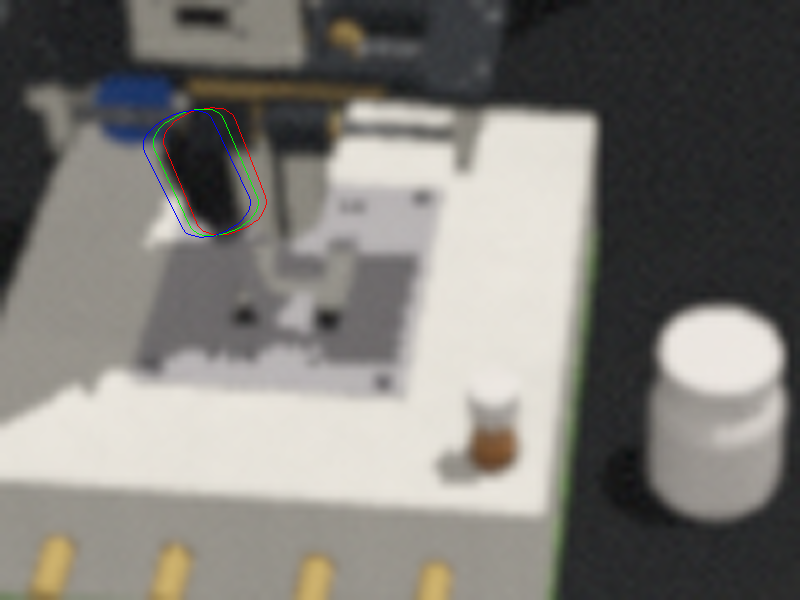

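Now at about s=-0.24, in the right lane, force 1.7 N. I'll back off left, lift, and go behind the knob.

{"name": "send_rows", "arguments": {"motion": [[0,0,0,0,0,1.0,0],[0,0,0,0,0,1.0,0],[0,0,0,-2.0,0,0,0],[0,0,0,-2.5,0,0,0],[0,0,0,-2.5,2.0,0,0],[0,0,0,0,3.0,-2.0,0],[0,0,0,0,0,-2.5,0],[0,0,0,0,0,-0.9,0],[0,0,0,0,0,0,0]]}}

```text
clock: 9.63
tcp_pos: [0.5112, -0.1711, 0.2122]
eef_rot: [[0.001, -0.97, -0.242], [-0.001, -0.242, 0.97], [-1.0, -0.001, -0.001]]
ft_force: [0.4, -0.4, -0.9]
finger_gap: 0.0004
```

```bash
python3 -c "
from h import *
where()"; python3 ov.py o3 0,-.22 0,-.25 0.05,-.25
```

```text
t 9.63 sel-frame TCP mm [-46.7 -34.8 212.2] F sel [ 0.3 -0.5 -0.9] gap 0.4
rot sel [[0.001, -1.0, 0.003], [-0.001, 0.003, 1.0], [-1.0, -0.001, -0.001]]
```

View pics/o3.png

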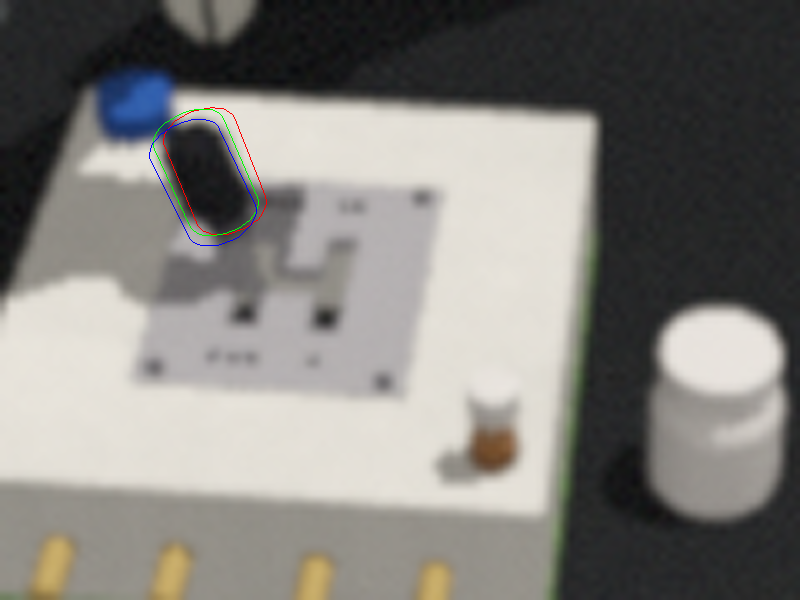

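The lever clearly stands at the crossbar end of the right lane (f≈0.02, s≈-0.25), knob at about (210,178), and the rest is undisturbed. I'll descend behind it and push forward.

{"name": "send_rows", "arguments": {"motion": [[0,0,0,2.5,0,0,0],[0,0,0,2.5,0,0,0],[0,0,0,2.3,0,0,0],[0,0,0,0,0,0,0],[0,0,0,0,-0.6,0,0],[0,0,0,0,-0.6,0,0],[0,0,0,0,-0.5,0,0],[0,0,0,0,-0.5,0,0],[0,0,0,0,-0.5,0,0]]}}

```text
clock: 10.43
tcp_pos: [0.5381, -0.1627, 0.1397]
eef_rot: [[0.001, -0.97, -0.245], [-0.0, -0.245, 0.97], [-1.0, -0.001, -0.0]]
ft_force: [-1.4, -0.9, 2.0]
finger_gap: 0.0004
```

```bash
python3 -c "
from h import *
where()"; python3 ov.py o4 0.02,-.25 0.1,-.25
```

```text
t 10.43 sel-frame TCP mm [-18.6 -33.2 139.7] F sel [-1.6 -0.6  2. ] gap 0.4
rot sel [[0.001, -1.0, 0.0], [-0.0, 0.0, 1.0], [-1.0, -0.001, -0.0]]
```

View pics/o4.png

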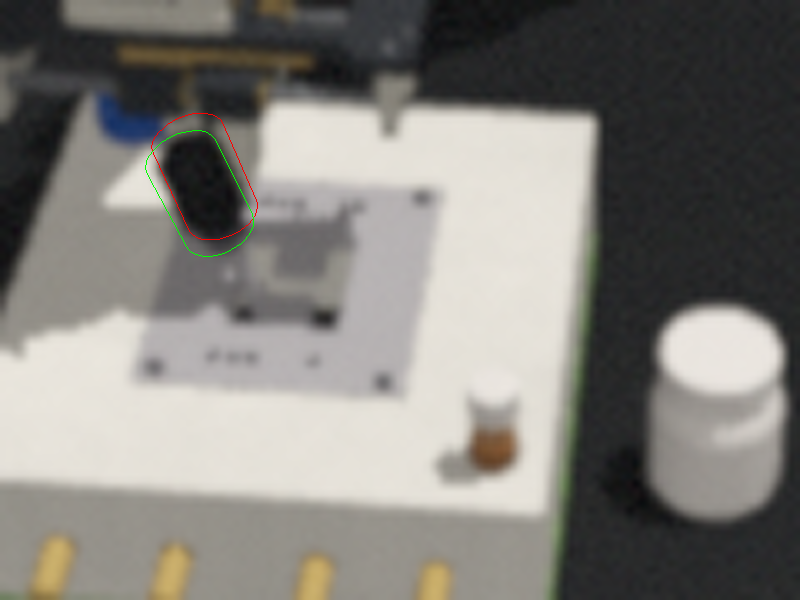

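Contact made; the lever starts forward (f≈0.06). I'll continue.

{"name": "send_rows", "arguments": {"motion": [[0,0,0,0,-0.5,0,0],[0,0,0,0,-0.5,0,0],[0,0,0,0,-0.5,0,0],[0,0,0,0,-0.4,0,0],[0,0,0,0,-0.4,0,0],[0,0,0,0,0,0,0]]}}

```text
clock: 10.98
tcp_pos: [0.5602, -0.1568, 0.1385]
eef_rot: [[0.0, -0.97, -0.245], [0.0, -0.245, 0.97], [-1.0, -0.0, 0.0]]
ft_force: [-0.1, -0.4, 0.1]
finger_gap: 0.0004
```

```bash
python3 -c "
from h import *
where()"; python3 ov.py o5 0.2,-.25 0.28,-.25 .35,-.25
```

```text
t 10.98 sel-frame TCP mm [  4.2 -32.9 138.5] F sel [-0.2 -0.4  0.1] gap 0.4
rot sel [[0.0, -1.0, -0.0], [0.0, -0.0, 1.0], [-1.0, -0.0, 0.0]]
```

View pics/o5.png

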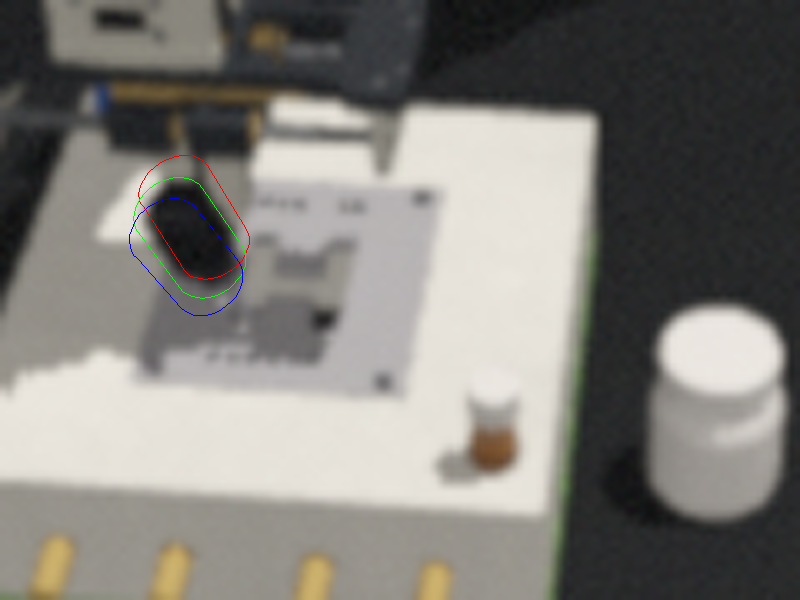

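{"name": "send_rows", "arguments": {"motion": [[0,0,0,0,-0.4,0,0],[0,0,0,0,-0.3,0,0],[0,0,0,0,0,0,0]]}}

```text
clock: 11.28
tcp_pos: [0.5666, -0.1553, 0.1385]
eef_rot: [[-0.0, -0.97, -0.245], [0.0, -0.245, 0.97], [-1.0, 0.0, 0.0]]
ft_force: [-1.5, -1.2, -0.4]
finger_gap: 0.0004
```

{"name": "send_rows", "arguments": {"motion": [[0,0,0,0,-0.15,0,0],[0,0,0,0,0,0,0]]}}

```text
clock: 11.45
tcp_pos: [0.5676, -0.155, 0.1386]
eef_rot: [[-0.0, -0.97, -0.244], [0.0, -0.244, 0.97], [-1.0, 0.0, 0.0]]
ft_force: [-1.6, -0.3, -1.7]
finger_gap: 0.0003
```

```bash
python3 -c "
from h import *
where()"; python3 ov.py o6 0.28,-.25 0.32,-.25 .36,-.25
```

```text
t 11.45 sel-frame TCP mm [ 11.9 -33.  138.6] F sel [-1.6  0.1 -1.7] gap 0.3
rot sel [[-0.0, -1.0, 0.0], [0.0, 0.0, 1.0], [-1.0, 0.0, 0.0]]
```

View pics/o6.png

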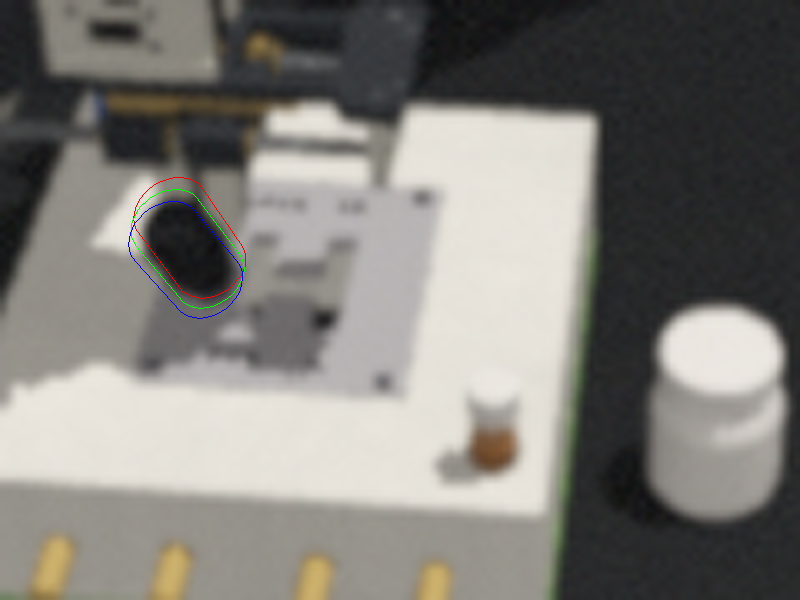

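f≈0.31, force about 2 N. I'll use small steps with force checks.

{"name": "send_rows", "arguments": {"motion": [[0,0,0,0,-0.15,0,0],[0,0,0,0,0,0,0]]}}

```text
clock: 11.67
tcp_pos: [0.5691, -0.1547, 0.1387]
eef_rot: [[-0.0, -0.97, -0.244], [0.0, -0.244, 0.97], [-1.0, 0.0, 0.0]]
ft_force: [-2.2, 0.3, -0.9]
finger_gap: 0.0004
```

{"name": "send_rows", "arguments": {"motion": [[0,0,0,0,-0.15,0,0],[0,0,0,0,0,0,0]]}}

```text
clock: 11.83
tcp_pos: [0.5706, -0.1543, 0.1386]
eef_rot: [[-0.0, -0.97, -0.244], [0.0, -0.244, 0.97], [-1.0, 0.0, 0.0]]
ft_force: [-1.9, -0.4, -1.3]
finger_gap: 0.0001
```

```bash
python3 -c "
from h import *
where()"; python3 ov.py o7 0.32,-.25 0.35,-.25 .38,-.25
```

```text
t 11.83 sel-frame TCP mm [ 15.  -33.1 138.6] F sel [-2.   0.1 -1.3] gap 0.1
rot sel [[-0.0, -1.0, 0.0], [0.0, 0.0, 1.0], [-1.0, 0.0, 0.0]]
```

View pics/o7.png

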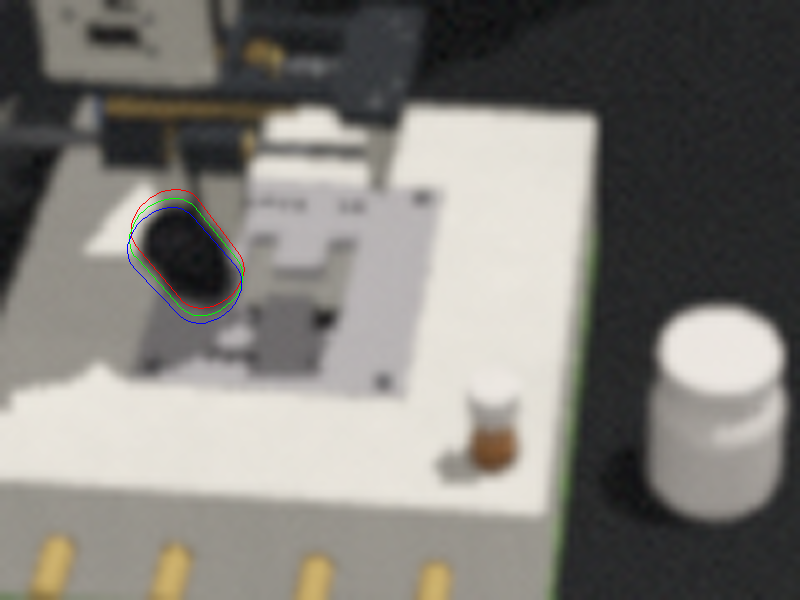

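{"name": "send_rows", "arguments": {"motion": [[0,0,0,0,-0.1,0,0],[0,0,0,0,0,0,0]]}}

```text
clock: 12.05
tcp_pos: [0.5711, -0.1542, 0.1385]
eef_rot: [[-0.001, -0.97, -0.244], [0.0, -0.244, 0.97], [-1.0, 0.001, 0.0]]
ft_force: [-4.3, -1.0, -0.9]
finger_gap: 0.0004
```

{"name": "send_rows", "arguments": {"motion": [[0,0,0,0,-0.1,0,0],[0,0,0,0,0,0,0]]}}

```text
clock: 12.22
tcp_pos: [0.5716, -0.1541, 0.1384]
eef_rot: [[-0.002, -0.97, -0.244], [-0.0, -0.244, 0.97], [-1.0, 0.002, 0.0]]
ft_force: [-6.1, -1.1, -1.2]
finger_gap: 0.0006
```

```bash
python3 -c "
from h import *
where()"; python3 ov.py o8 0.32,-.25 0.35,-.25 .38,-.25
```

```text
t 12.22 sel-frame TCP mm [ 16.  -33.1 138.4] F sel [-6.2  0.4 -1.2] gap 0.6
rot sel [[-0.002, -1.0, 0.001], [0.0, 0.001, 1.0], [-1.0, 0.002, 0.0]]
```

View pics/o8.png

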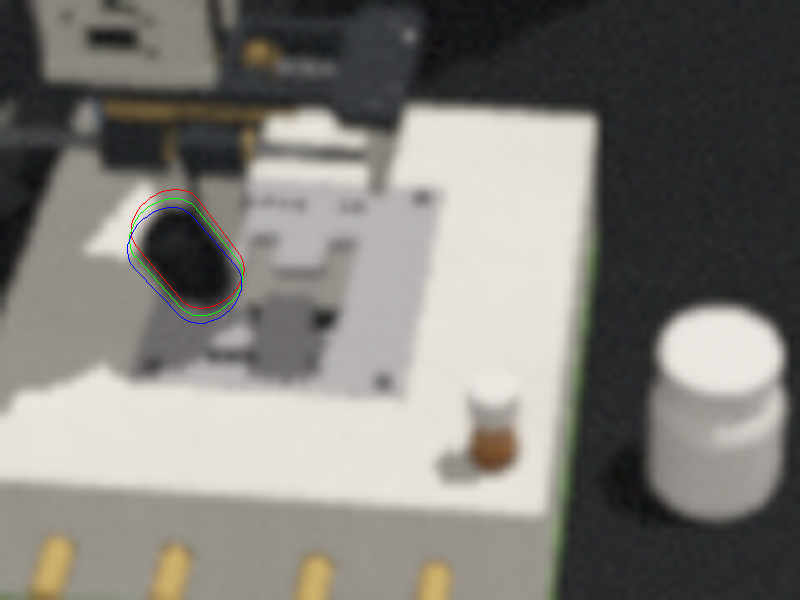

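The force rose from 2 to 4 to 6 N while the tool advanced only about 0.5 mm per 1 mm step, so the lever is on its end stop at f≈0.35. I'll back off straight, lift, and move clear.

{"name": "send_rows", "arguments": {"motion": [[0,0,0,0,0.5,0,0],[0,0,0,0,1.5,0,0],[0,0,0,0,1.5,0,0],[0,0,0,-2.0,0.5,0,0],[0,0,0,-3.0,0,0,0],[0,0,0,-3.0,0,0,0],[0,0,0,-3.0,3.0,0,0],[0,0,0,0,3.5,2.0,0],[0,0,0,0,0.5,3.5,0],[0,0,0,0,0,3.5,0]]}}

```text
clock: 13.1
tcp_pos: [0.4433, -0.0945, 0.2496]
eef_rot: [[0.004, -0.971, -0.24], [-0.0, -0.24, 0.971], [-1.0, -0.004, -0.001]]
ft_force: [1.4, 1.6, 0.3]
finger_gap: 0.0005
```

{"name": "send_rows", "arguments": {"motion": [[0,0,0,0,0,3.5,0],[0,0,0,0,0,3.5,0],[0,0,0,0,0,3.5,0],[0,0,0,0,0,3.5,0],[0,0,0,0,0,3.5,0],[0,0,0,0,0,3.5,0],[0,0,0,0,0,3.5,0],[0,0,0,0,0,0,0],[0,0,0,0,0,0,0]]}}

```text
clock: 13.85
tcp_pos: [0.3848, 0.1463, 0.2489]
eef_rot: [[0.002, -0.969, -0.249], [0.002, -0.249, 0.969], [-1.0, -0.003, 0.001]]
ft_force: [0.1, -0.2, -0.1]
finger_gap: 0.0002
```

```bash
python3 -c "
from h import *
where()"; python3 ov.py o9 0.32,-.25 0.35,-.25 .38,-.25; python3 - <<'E'
from h import *
t=viewer.get_image("top")[:,:,::-1]
cv2.imwrite("pics/t9.png",cv2.resize(t[90:240,220:400],None,fx=4,fy=4,interpolation=cv2.INTER_CUBIC))
cv2.imwrite("pics/tfull.png",t)
for f in(.3,.35,.4):
  for r in(.14,.1625): print(f,r,(proj("top",sel(POSE,knob(f,-.25,r)))-[219.6,89.6])*4)
E
```

```text
t 13.85 sel-frame TCP mm [-91.7 303.9 248.9] F sel [ 0.1 -0.2 -0.1] gap 0.2
rot sel [[0.003, -1.0, -0.004], [0.001, -0.004, 1.0], [-1.0, -0.003, 0.001]]
0.3 0.14 [[283.66281432 328.27594565]]
0.3 0.1625 [[290.8309731  314.92574719]]
0.35 0.14 [[281.73972513 322.14246081]]
0.35 0.1625 [[288.54718415 307.74194691]]
0.4 0.14 [[279.81352659 316.24008888]]
0.4 0.1625 [[286.26008085 300.83994431]]
```

View pics/o9.png

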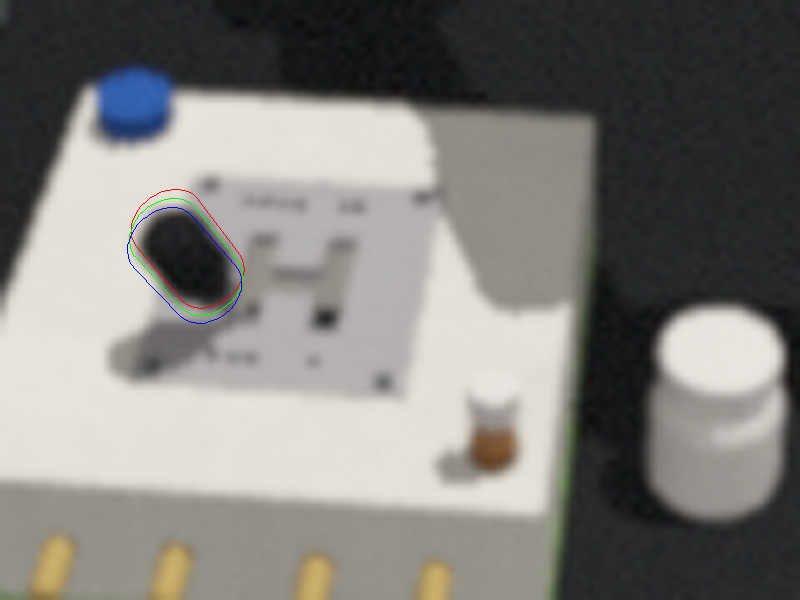

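View pics/t9.png

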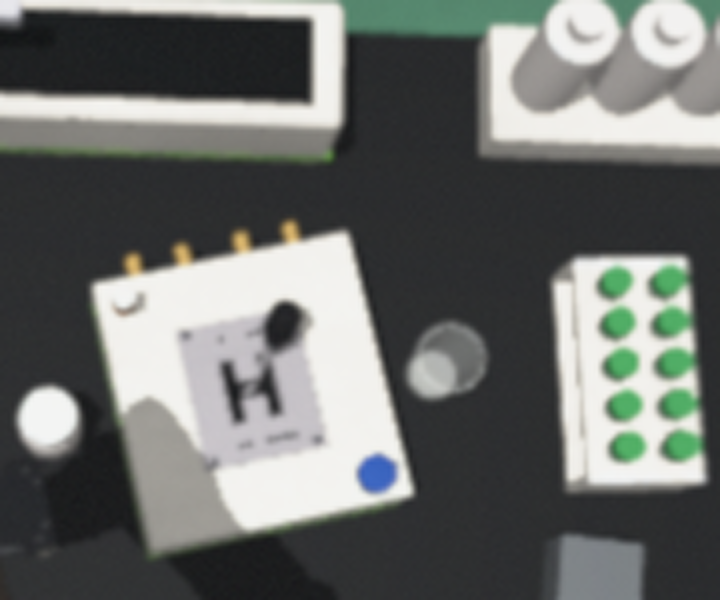

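Both views show the lever right-forward: the top-view knob is at about (284,325) against a predicted (282,322) for f=0.35. The cap, vial, beaker and jar are where they were.

```bash
python3 -c "
from plant import workorder
print(workorder.job_done())"
```

```text
the job is handed in; nothing more can be done
None
```

The lever is in the third slot (right forward), and the job is handed in at about 14 s on the robot's clock. I moved it with closed fingertips in three pushes: back along the left lane to the crossbar, across to the right lane, then forward. It never went toward the fourth slot.

- **Home position:** At the end the push force rose from about 2 N to 6 N while the tool hardly advanced, so I took that as the end stop and backed off.
- **Lever lean:** With the arm clear, both cameras put the lever at about 0.33–0.35 rad forward and 0.25 rad to the right, against a nominal end of about 0.35. The images can't settle the last 0.02 rad, so "fully home" rests on the force rise.
- **Knob lift:** The knob outline showed no visible lift, but I couldn't measure it directly. The largest force I read at the fingertips was about 6 N, sideways.
- **Other items:** The cap, vial, beaker, jar and rack look unmoved in the pictures from before and after, and I saw no sign of other contact.
- **Check that failed:** While the gripper was next to the knob, the automatic lean estimate was wrong because the two dark shapes merged. I used outline overlays and the force readings instead.

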